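# Sort a left-hand and a right-hand lug bracket into their side bins

## Task

Sort the two loose aluminium lug brackets, which are mirror images of each other, into the grey bins: the left-hand bracket into the bin on the left, the right-hand bracket into the bin on the right, each set down standing flat on its foot with the lug up, inside the bin on its floor. A bracket is left-hand if, seen from above with the toe end of its L-shaped foot pointing away from you, the short toe sticks out to the left, and right-hand if it sticks out to the right.

Things in the scene. Friction and masses are not known exactly. Their poses are not given: they have to be found in the camera images.
- left_bracket_lug (a point): Left-hand bracket, aluminium, 0.1 to 0.2 kg, any yaw. Point: middle of its upright lug, 32 mm above its underside. z up, x along the leg to the toe end. L-shaped foot 8 thick: leg 80 (x) x 30, centred under the lug; at its +x end a 28 wide toe sticks out left (+y), to 45 from the middle line. Lug to grip: 36 long (x), 12 thick (y), round top 50 above the underside. Sizes in mm.
- right_bracket_lug (a point): Right-hand bracket, aluminium, 0.1 to 0.2 kg, any yaw. Point: middle of its upright lug, 32 mm above its underside. z up, x along the leg to the toe end. L-shaped foot 8 thick: leg 80 (x) x 30, centred under the lug; at its +x end a 28 wide toe sticks out right (-y), to 45 from the middle line. Lug to grip: 36 long (x), 12 thick (y), round top 50 above the underside. Sizes in mm.
- left_bin: The left of two equal empty grey plastic bins (at the larger y), open on top, fixed to the bench. Outside 170 mm along its x, 150 mm along its y, 50 mm high; walls and floor 4 mm thick. Origin: centre of its underside, on the bench top. z up; the -x face, nearest the robot, has a blank card holder.
- right_bin: The right of two equal empty grey plastic bins (at the smaller y), open on top, fixed to the bench. Outside 170 mm along its x, 150 mm along its y, 50 mm high; walls and floor 4 mm thick. Origin: centre of its underside, on the bench top. z up; the -x face, nearest the robot, has a blank card holder.
Things that resemble listed ones, but are neither listed nor needed, are in the scene too. Leave any blue look-alike of the part that bears right_bracket_lug alone.

How it is judged (in metres and radians):
At the end, for the whole second after the job is handed in: Each bracket is inside its own bin, left-hand in the left, right-hand in the right: lug middle within 78 mm (x) and 68 mm (y) of the bin's centre, so between the walls, less than 46 mm above its underside (36 mm when the foot is on the floor), and upright within 10 degrees (x of left_bracket_lug in the frame of left_bin between -0.078 and 0.078 m and y of left_bracket_lug in the frame of left_bin between -0.068 and 0.068 m and z of left_bracket_lug in the frame of left_bin below 0.046 m and angle between each of left_bracket_lug, right_bracket_lug's own z axis and vertical below 0.17 rad and x of right_bracket_lug in the frame of right_bin between -0.078 and 0.078 m and y of right_bracket_lug in the frame of right_bin between -0.068 and 0.068 m and z of right_bracket_lug in the frame of right_bin below 0.046 m); the robot touches nothing.
It also fails if it takes over 53 s, if anything falls off the work surface, if the arm or the gripper's body presses on something with over 40 N, if the wrist force passes 120 N, or if a joint passes its speed limit or range.

## Robot

A 7-joint arm with a two-finger parallel gripper is mounted at the origin on a cart in front of the work surface, level with it; the furniture and walls round the work are solid. World frame = base frame: x ahead of the robot, y to its left, z up, the work surface at z = 0. Lengths are in m, angles in degrees, forces in N, time in s.
With the tool pointing down it reaches from about 0.4 to 0.925 m from the base axis. Payload 5.6 kg.
Tool frame: the origin (TCP) lies between the finger pads; the fingertips stand 11 mm ahead of it and the grasp point (between the pads) lies 8 mm behind it (manip.tip_reach is the distance from the TCP to the fingertips, in m); z points along the fingers, y is the line along which they close (so a half turn about z gives the same grasp; the last joint's range is limited). The gripper opens to 85 mm and grips with 20 to 120 N. Pads are 22 mm wide; open, the fingers measure 114 mm over their backs; the gripper's body (76 mm by 85 mm) begins 54 mm behind the grasp point. The pads swing forward as they close: fully open they stand 13 mm farther back than shut.
Start: joints at [-70.474, 26.786, -0.665, 91.828, 0.344, 61.387, -3.226], TCP at [0.243, 0.603, 0.242] pointing down, gripper open.
Joint ranges: [-144.91, 144.91], [-17.63, 115.5], [-89.93, 88.59], [15.96, 139.68], [-74.01, 254.01], [8.47, 105.57], [-167.45, 167.45]. Speed limits (degrees/s): [147.25, 147.25, 180, 180, 180, 180, 180].

## Interface

Orientations are given as a 3x3 rotation matrix whose columns are the frame's x, y, z axes.
In Python, from plant import manip gives the robot as it stands.
- The arm moves only by the tool move_arm, never from a script. Its argument "steps" is a list of rows, each a list of 6 numbers: the shift along the tool's x, y, z in mm, then the turn, a rotation vector about the tool's x, y, z in rad. A call has 1 to 10 rows; each row shifts and turns the commanded pose from where the row before left it, along the tool's axes as they then stand; what a row does not reach is not made up. A row lasts 1/10 s, in which the tool goes at most 50 mm and 8.59 degrees, less where a joint would pass 70% of its speed; a pose out of reach is approached as far as the arm can. A call is refused whole if a number of a shift passes 50 or a number of a turn 0.15, either way. A call with a gripper value outside its range is refused whole. "gripper" is the closure, from 0 (fully open) to 1 (shut), set as the call begins (left out, the last holds). The fingers move at their own pace and stop on an object; the grip force is fixed at half the most. Time passes only in rows, so rows that do not move let the fingers close. It gives the time, the measured TCP pose, the force, the opening and the grip force at its end, in the units of the state.
- manip.read_state(): the state, without advancing time (a new reading comes with each control period).
- manip.read_camera(name): name is "side" or "top" or "wrist"; returns the picture (400x640x3 uint8, red, green, blue); there is no depth.
- manip.get_calibration(name): a dict with "camera_matrix" (3x3 intrinsics, pixels), "T" (4x4, takes a point from camera to world coordinates). Camera axes: x right, y down, z forward; pixel columns grow to the right and rows downward; lengths in m; the calibration is good to about 2 mm. A picture is of the moment at which its call begins: read the wrist's pose just before it. get_calibration takes no time and is no camera call; for the wrist camera it gives the pose at the moment of the call.
- manip.job_done(): hands the job in; it is judged then, once.
The state is a dict: "time_s": time; "qpos": joint angles; "joint_velocities": joint speeds; "tau": joint torques, N m; "position": TCP position; "tcp_rot": TCP orientation; "wrist_force": force on the tool from outside, world axes, zero at the start; "torque": the same for the moment, N m; "opening": opening from 0.0 (shut) to 1.0 (fully open); "grasp_force": force on a finger pad.
Only numpy, scipy, OpenCV 4.12 (cv2) and the standard library are available. Lean on these libraries where they do the work, as an engineer would, in place of code of your own. Each camera call takes 0.05 s, during which the arm holds its last target. There are 200 camera calls.

## Working session

There is one attempt and no reset: what is moved stays moved. The work goes in short steps, Python scripts to look and compute and a tool call to move; the robot and the scene stay as the last step left them, time stands still between calls to the robot, and variables do not carry over. Pictures are saved under pics/ and viewed, at most 10 in all, crops included, and the job is handed in when it is done.

Besides the shell and the picture viewer there is one more tool, called after "Request:" by a JSON object that holds its "op" and its "data", one argument or row to a line. move_arm: Moves the arm, as the interface text tells. Its arguments: {"type":"object","properties":{"steps":{"type":"array","items":{"type":"array","items":{"type":"number"}}},"gripper":{"type":"number"}},"required":["steps"]}

```bash
mkdir -p pics
python3 - <<'E'
from plant import manip
import cv2,numpy as np
for n in("top","side"):
    c=manip.get_calibration(n);print(n,np.round(c["camera_matrix"],1).tolist(),np.round(c["T"],3).tolist())
    cv2.imwrite(f"pics/{n}0.png",manip.read_camera(n)[:,:,::-1])
s=manip.read_state();print(s["time_s"],s["position"],np.round(s["tcp_rot"],3))
E
```

```text
top [[375.2, 0.0, 324.3], [0.0, 375.2, 189.2], [0.0, 0.0, 1.0]] [[0.002, -0.981, 0.193, 0.318], [-1.0, -0.0, 0.008, 0.008], [-0.008, -0.193, -0.981, 0.871], [0.0, 0.0, 0.0, 1.0]]
side [[386.2, 0.0, 320.1], [0.0, 386.2, 200.5], [0.0, 0.0, 1.0]] [[0.941, 0.295, -0.168, 0.63], [0.339, -0.803, 0.49, -0.407], [0.01, -0.518, -0.855, 0.802], [0.0, 0.0, 0.0, 1.0]]
0.1 [0.24325665 0.60226463 0.24143565] [[-0.927  0.374 -0.001]
 [ 0.374  0.927 -0.001]
 [-0.    -0.002 -1.   ]]
```

View pics/top0.png

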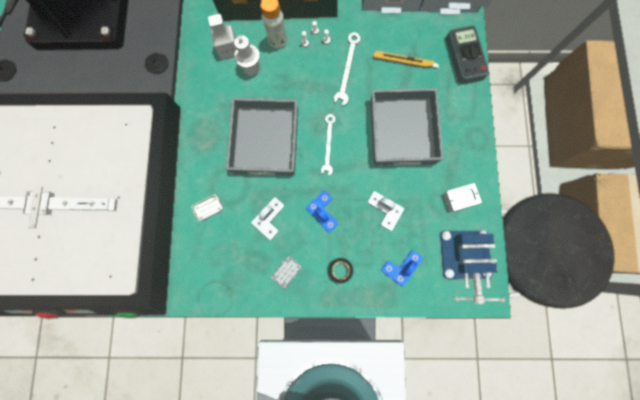

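View pics/side0.png

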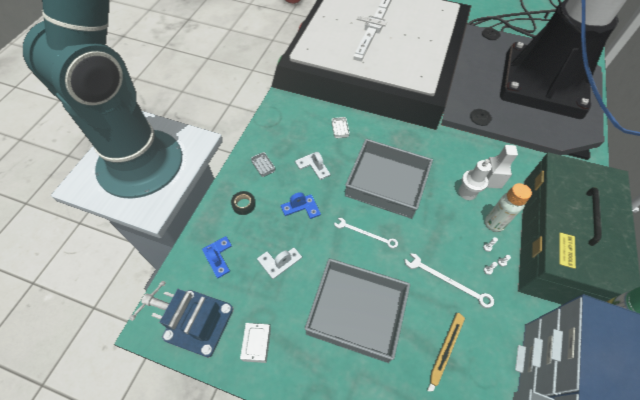

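Run:
```python
import cv2,numpy as np
t=cv2.imread("pics/top0.png");s=cv2.imread("pics/side0.png")
f=lambda a:cv2.resize(a,(400,300),interpolation=cv2.INTER_CUBIC)
cv2.imwrite("pics/c.png",np.vstack([np.hstack([f(t[182:245,225:309]),f(t[182:245,345:429])]),np.hstack([f(s[135:198,275:359]),f(s[232:295,240:324])])]))
```

```text
(no output)
```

View pics/c.png

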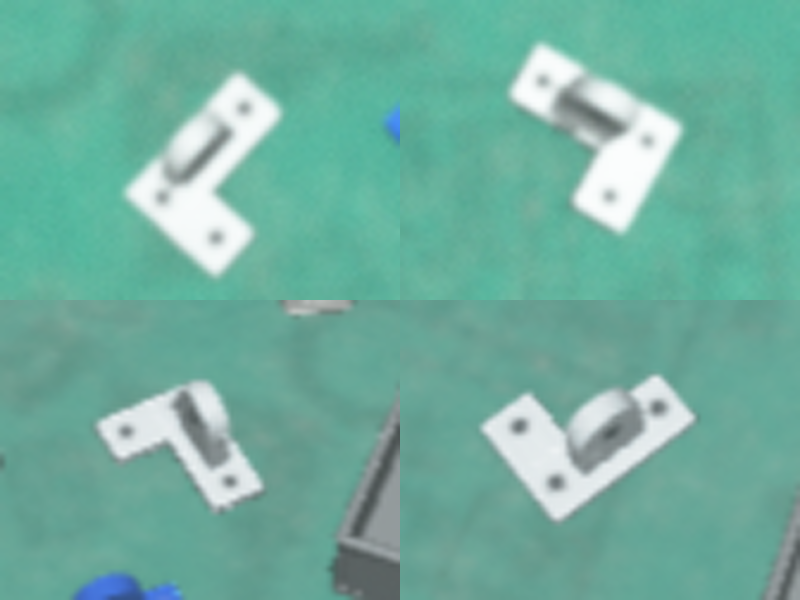

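```bash
cat > h.py <<'E'
import numpy as np
from plant import manip
def ray(n,uv,z,c=None):
    c=c or manip.get_calibration(n);T=np.array(c["T"]);K=np.array(c["camera_matrix"])
    d=np.c_[np.atleast_2d(uv),np.ones(len(np.atleast_2d(uv)))]@np.linalg.inv(K).T@T[:3,:3].T
    return (T[:3,3]+d*((z-T[2,3])/d[:,2])[:,None])[:,:2]
def bracket(P,hand):
    # P: leg end (outer side), leg end (inner side), outer toe-end corner, toe tips (outer, inner)
    x=P[2]-P[0];L=np.linalg.norm(x);x/=L;y=np.array([-x[1],x[0]])
    c=(P[0]+P[2])/2+hand*y*.015
    print("c",c.round(4),"len",L.round(4),"w",np.linalg.norm(P[1]-P[0]).round(4),"toe",np.linalg.norm(P[3]-P[2]).round(4),"yaw",np.degrees(np.arctan2(x[1],x[0])).round(1));return c,x
E
python3 - <<'E'
from h import *
s=manip.read_state()
R=np.array(s["tcp_rot"]);p=np.array(s["position"])
k=84/400
A=np.array([(238,72),(282,110),(125,193),(217,277)])*k+[225,182]
B=np.array([(141,41),(110,95),(283,127),(225,236)])*k+[345,182]
for q,h in((A,1),(B,-1)):
    c,x=bracket(ray("top",q,.008),h); print("toolxy mm",(R.T@np.r_[c-p[:2],0]*1000).round(), "x axis in tool",(R.T@np.r_[x,0]).round(3))
for r in([(232,100),(297,100),(296,175),(228,173)],[(372,93),(436,91),(440,164),(374,165)]):
    w=ray("top",r,.05);print(w.round(3).tolist(),w.mean(0).round(3),(R.T@np.r_[w.mean(0)-p[:2],0]*1000).round())
E
```

```text
c [0.4289 0.1458] len 0.0798 w 0.029 toe 0.061 yaw 138.2
toolxy mm [-343. -354.    1.] x axis in tool [ 0.941  0.339 -0.001]
c [ 0.4502 -0.1286] len 0.0802 w 0.0312 toe 0.0608 yaw -122.1
toolxy mm [-466. -600.    1.] x axis in tool [ 0.175 -0.985  0.002]
[[0.692, 0.231], [0.692, 0.079], [0.512, 0.078], [0.516, 0.232]] [0.603 0.155] [-501. -280.    0.]
[[0.709, -0.097], [0.714, -0.247], [0.537, -0.246], [0.535, -0.097]] [ 0.624 -0.172] [-643. -575.    1.]
```

Request:
{"op": "move_arm", "data": {
  "steps": [
    [-29, -29, 0, 0, 0, 0],
    [-29, -29, 0, 0, 0, 0],
    [-29, -29, 0, 0, 0, 0],
    [-29, -29, 0, 0, 0, 0],
    [-29, -29, 0, 0, 0, 0],
    [-29, -29, 0, 0, 0, 0],
    [-29, -29, 0, 0, 0, 0],
    [-29, -29, 0, 0, 0, 0],
    [-29, -29, 0, 0, 0, 0],
    [-29, -29, 0, 0, 0, 0]
  ],
  "gripper": 0.4
}}

```text
time_s: 1.1
position: [0.4039, 0.2235, 0.2422]
tcp_rot: [[-0.927, 0.374, -0.0], [0.374, 0.927, -0.0], [0.0, -0.0, -1.0]]
wrist_force: [0.7, -0.7, -0.3]
opening: 0.603
grasp_force: 0.0
```

Request:
{"op": "move_arm", "data": {
  "steps": [
    [-26, -32, 0, 0, 0, 0],
    [-27, -32, 0, 0, 0, 0],
    [0, 0, 20, 0, 0, 0.115],
    [0, 0, 20, 0, 0, 0.115],
    [0, 0, 20, 0, 0, 0.116],
    [0, 0, 0, 0, 0, 0],
    [0, 0, 0, 0, 0, 0]
  ]
}}

```text
time_s: 1.8
position: [0.4288, 0.146, 0.1824]
tcp_rot: [[-0.747, 0.665, -0.001], [0.665, 0.747, -0.0], [0.0, -0.001, -1.0]]
wrist_force: [0.3, 0.8, 0.9]
opening: 0.602
grasp_force: 0.0
```

Run:
```python
from h import *
import cv2,pickle
s=manip.read_state();c=manip.get_calibration("wrist")
print(s["time_s"],s["position"].round(4),s["tcp_rot"].round(3),s["opening"])
pickle.dump((s,c),open("w1.pkl","wb"))
cv2.imwrite("pics/w1.png",manip.read_camera("wrist")[:,:,::-1])
```

```text
1.8 [0.4288 0.146  0.1824] [[-0.747  0.665 -0.001]
 [ 0.665  0.747 -0.   ]
 [ 0.    -0.001 -1.   ]] 0.6015183630082658
```

View pics/w1.png

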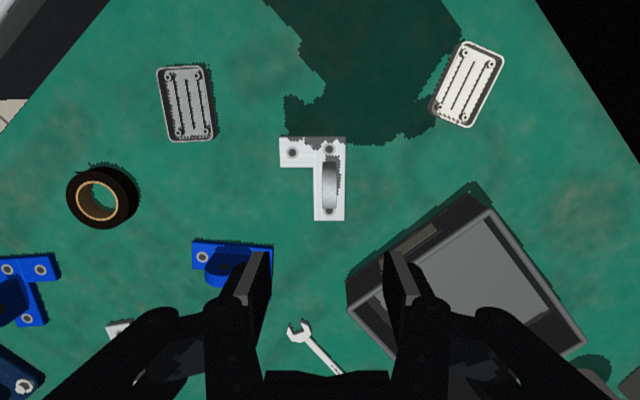

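Run:
```python
from h import *
import pickle
s,c=pickle.load(open("w1.pkl","rb"))
b,x=bracket(ray("w",[(346,220),(314,220),(346,137),(279,137)],.008,c),1)
print((s["tcp_rot"].T@np.r_[b-s["position"][:2],0]*1000).round(1),(s["tcp_rot"].T@np.r_[x,0]).round(3))
w=ray("w",[(330,159.5),(330,214)],.032,c);print(w.mean(0))
```

```text
c [0.4313 0.1465] len 0.0787 w 0.0306 toe 0.0593 yaw 139.3
[-1.6  2.  -0. ] [ 1.    -0.016  0.   ]
[0.43128323 0.14649773]
```

Request:
{"op": "move_arm", "data": {
  "steps": [
    [-1, 2, 20, 0, 0, -0.016],
    [0, 0, 40, 0, 0, 0],
    [0, 0, 40, 0, 0, 0],
    [0, 0, 30, 0, 0, 0],
    [0, 0, 15, 0, 0, 0],
    [0, 0, 10, 0, 0, 0],
    [0, 0, 0, 0, 0, 0],
    [0, 0, 0, 0, 0, 0]
  ]
}}

```text
time_s: 2.65
position: [0.4318, 0.1472, 0.0282]
tcp_rot: [[-0.756, 0.654, 0.002], [0.654, 0.756, 0.001], [-0.001, 0.002, -1.0]]
wrist_force: [0.0, 0.4, 0.5]
opening: 0.597
grasp_force: 0.0
```

Request:
{"op": "move_arm", "data": {
  "steps": [
    [0, 0, 0, 0, 0, 0],
    [0, 0, 0, 0, 0, 0],
    [0, 0, 0, 0, 0, 0],
    [0, 0, 0, 0, 0, 0],
    [0, 0, 0, 0, 0, 0],
    [0, 0, 0, 0, 0, 0],
    [0, 0, 0, 0, 0, 0],
    [0, 0, 0, 0, 0, 0]
  ],
  "gripper": 1
}}

```text
time_s: 3.45
position: [0.4314, 0.1471, 0.028]
tcp_rot: [[-0.756, 0.655, 0.001], [0.655, 0.756, 0.001], [-0.0, 0.001, -1.0]]
wrist_force: [-1.3, -0.5, 7.2]
opening: 0.134
grasp_force: 59.1
```

Request:
{"op": "move_arm", "data": {
  "steps": [
    [0, 0, -20, 0, 0, 0],
    [0, 0, -40, 0, 0, 0],
    [0, 0, -40, 0, 0, 0],
    [-26, 25, 0, 0, 0, 0],
    [-26, 25, 0, 0, 0, 0],
    [-26, 25, 0, 0, 0, 0],
    [-26, 25, 0, 0, 0, 0],
    [-26, 24, 0, 0, 0, 0],
    [0, 0, 0, 0, 0, 0],
    [0, 0, 0, 0, 0, 0]
  ]
}}

```text
time_s: 4.45
position: [0.61, 0.155, 0.1265]
tcp_rot: [[-0.756, 0.655, -0.002], [0.655, 0.756, -0.001], [0.001, -0.002, -1.0]]
wrist_force: [-0.2, -1.0, -1.1]
opening: 0.136
grasp_force: 58.9
```

Run:
```python
from h import *
import cv2,pickle
s=manip.read_state();c=manip.get_calibration("wrist")
print(s["time_s"],s["position"].round(4),s["opening"])
pickle.dump((s,c),open("w2.pkl","wb"))
cv2.imwrite("pics/w2.png",manip.read_camera("wrist")[:,:,::-1])
```

```text
4.45 [0.61   0.155  0.1265] 0.13609778894487873
```

View pics/w2.png

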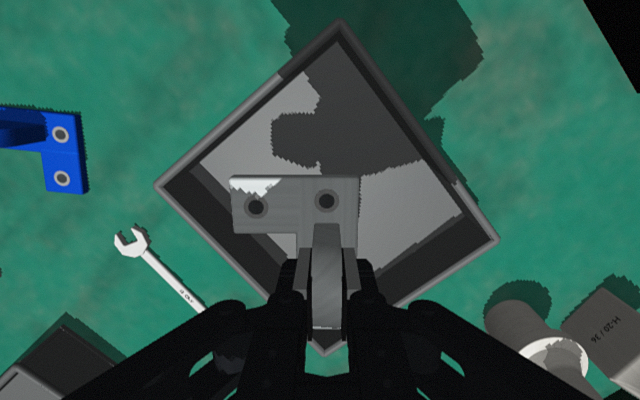

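Run:
```python
from h import *
import pickle
s,c=pickle.load(open("w2.pkl","rb"))
w=ray("w",[(157,185),(497,240),(340,20)],.05,c);m=w[:2].mean(0);print(w,m,np.linalg.norm(w[0]-w[2]),np.linalg.norm(w[1]-w[2]))
print((s["tcp_rot"].T@np.r_[m-s["position"][:2],0]*1000).round(1))
```

```text
[[0.52350426 0.08745109]
 [0.69597776 0.2285153 ]
 [0.52777941 0.23484354]] [0.60974101 0.1579832 ] 0.14745444002340283 0.16831735876654752
[ 2.1  2.1 -0. ]
```

Request:
{"op": "move_arm", "data": {
  "steps": [
    [2, 2, 20, 0, 0, 0],
    [0, 0, 30, 0, 0, 0],
    [0, 0, 20, 0, 0, 0],
    [0, 0, 12, 0, 0, 0],
    [0, 0, 8, 0, 0, 0],
    [0, 0, 4, 0, 0, 0],
    [0, 0, 0, 0, 0, 0],
    [0, 0, 0, 0, 0, 0]
  ]
}}

```text
time_s: 5.3
position: [0.6108, 0.1584, 0.0342]
tcp_rot: [[-0.756, 0.655, 0.001], [0.655, 0.756, 0.0], [-0.001, 0.001, -1.0]]
wrist_force: [0.3, 0.4, -1.1]
opening: 0.131
grasp_force: 59.0
```

Request:
{"op": "move_arm", "data": {
  "steps": [
    [0, 0, 0, 0, 0, 0],
    [0, 0, 0, 0, 0, 0],
    [0, 0, 0, 0, 0, 0],
    [0, 0, 0, 0, 0, 0],
    [0, 0, 0, 0, 0, 0],
    [0, 0, 0, 0, 0, 0]
  ],
  "gripper": 0.5
}}

```text
time_s: 5.9
position: [0.6102, 0.1583, 0.0333]
tcp_rot: [[-0.756, 0.655, 0.0], [0.655, 0.756, 0.0], [-0.0, 0.0, -1.0]]
wrist_force: [0.7, -0.9, 0.2]
opening: 0.5
grasp_force: 0.0
```

Run:
```python
from h import *
s=manip.read_state();R=s["tcp_rot"];p=s["position"];print(p,s["opening"])
b=np.array([.4502,-.1286]);a=np.radians(-122.1)
print("shift tool",(R.T@np.r_[b-p[:2],0]*1000).round())
x=R.T@[np.cos(a),np.sin(a),0];print("turn",np.degrees(np.arctan2(x[1],x[0])), "q7",s["qpos"][6])
```

```text
[0.610237   0.15829095 0.03333385] 0.5004532255437356
shift tool [ -67. -322.   -0.]
turn -98.79933706095875 q7 42.15576563443646
```

Request:
{"op": "move_arm", "data": {
  "steps": [
    [0, 0, -20, 0, 0, 0],
    [0, 0, -40, 0, 0, 0],
    [0, 0, -45, 0, 0, 0],
    [0, 0, -45, 0, 0, 0],
    [-8, -40, 0, 0, 0, 0],
    [-8, -40, 0, 0, 0, 0],
    [-8, -40, 0, 0, 0, 0],
    [-8, -40, 0, 0, 0, 0],
    [-8, -40, 0, 0, 0, 0],
    [-8, -40, 0, 0, 0, 0]
  ]
}}

```text
time_s: 6.9
position: [0.4883, -0.0559, 0.1835]
tcp_rot: [[-0.756, 0.655, 0.0], [0.655, 0.756, 0.0], [-0.0, 0.0, -1.0]]
wrist_force: [1.0, 0.1, -0.3]
opening: 0.497
grasp_force: 0.0
```

Request:
{"op": "move_arm", "data": {
  "steps": [
    [-9, -41, 0, 0, 0, 0],
    [-9, -41, 0, 0, 0, 0],
    [0, 0, 0, 0, 0, -0.14],
    [0, 0, 0, 0, 0, -0.14],
    [0, 0, 0, 0, 0, -0.14],
    [0, 0, 0, 0, 0, -0.14],
    [0, 0, 0, 0, 0, -0.14],
    [0, 0, 0, 0, 0, -0.14],
    [0, 0, 0, 0, 0, -0.14],
    [0, 0, 0, 0, 0, -0.14]
  ]
}}

```text
time_s: 7.9
position: [0.4492, -0.1284, 0.1834]
tcp_rot: [[-0.916, -0.4, 0.0], [-0.4, 0.916, -0.0], [-0.0, -0.0, -1.0]]
wrist_force: [0.5, -0.3, -0.0]
opening: 0.5
grasp_force: 0.0
```

Request:
{"op": "move_arm", "data": {
  "steps": [
    [0, 0, 0, 0, 0, -0.14],
    [0, 0, 0, 0, 0, -0.14],
    [0, 0, 0, 0, 0, -0.14],
    [0, 0, 0, 0, 0, -0.14],
    [0, 0, 0, 0, 0, -0.044],
    [0, 0, 0, 0, 0, 0],
    [0, 0, 0, 0, 0, 0]
  ]
}}

```text
time_s: 8.6
position: [0.4492, -0.1285, 0.1834]
tcp_rot: [[-0.533, -0.846, 0.0], [-0.846, 0.533, -0.0], [-0.0, -0.0, -1.0]]
wrist_force: [0.4, 0.5, -0.4]
opening: 0.504
grasp_force: 0.0
```

Run:
```python
from h import *
import cv2,pickle
s=manip.read_state();c=manip.get_calibration("wrist")
print(s["time_s"],s["position"].round(4),s["opening"])
pickle.dump((s,c),open("w3.pkl","wb"))
cv2.imwrite("pics/w3.png",manip.read_camera("wrist")[:,:,::-1])
```

```text
8.6 [ 0.4492 -0.1285  0.1834] 0.50376764553556
```

View pics/w3.png

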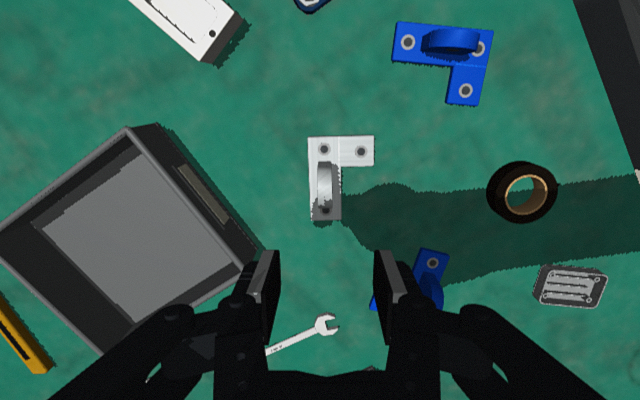

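Run:
```python
from h import *
import pickle
s,c=pickle.load(open("w3.pkl","rb"));R=s["tcp_rot"]
b,x=bracket(ray("w",[(311,220),(341,220),(308,137),(374,136)],.008,c),-1)
print((R.T@np.r_[b-s["position"][:2],0]*1000).round(1),(R.T@np.r_[x,0]).round(3))
w=ray("w",[(327,159),(324,213)],.032,c).mean(0);print(w,(R.T@np.r_[w-s["position"][:2],0]*1000).round(1))
```

```text
c [ 0.4499 -0.1279] len 0.079 w 0.0288 toe 0.0586 yaw -121.1
[-0.8 -0.2  0. ] [ 1.    -0.019 -0.   ]
[ 0.4499866 -0.1281231] [-0.7 -0.5  0. ]
```

Request:
{"op": "move_arm", "data": {
  "steps": [
    [-1, 0, 20, 0, 0, -0.019],
    [0, 0, 40, 0, 0, 0],
    [0, 0, 40, 0, 0, 0],
    [0, 0, 30, 0, 0, 0],
    [0, 0, 15, 0, 0, 0],
    [0, 0, 10, 0, 0, 0],
    [0, 0, 0, 0, 0, 0],
    [0, 0, 0, 0, 0, 0]
  ]
}}

```text
time_s: 9.45
position: [0.4503, -0.1276, 0.0288]
tcp_rot: [[-0.516, -0.857, 0.001], [-0.857, 0.516, -0.0], [-0.0, -0.001, -1.0]]
wrist_force: [-0.6, 0.2, 0.1]
opening: 0.501
grasp_force: 0.0
```

Request:
{"op": "move_arm", "data": {
  "steps": [
    [0, 0, 0, 0, 0, 0],
    [0, 0, 0, 0, 0, 0],
    [0, 0, 0, 0, 0, 0],
    [0, 0, 0, 0, 0, 0],
    [0, 0, 0, 0, 0, 0],
    [0, 0, 0, 0, 0, 0],
    [0, 0, 0, 0, 0, 0]
  ],
  "gripper": 1
}}

```text
time_s: 10.15
position: [0.4508, -0.1277, 0.0294]
tcp_rot: [[-0.516, -0.857, 0.002], [-0.857, 0.516, -0.0], [-0.001, -0.002, -1.0]]
wrist_force: [-0.7, -0.9, 5.6]
opening: 0.131
grasp_force: 59.3
```

Run:
```python
from h import *
s=manip.read_state();p=s["position"];print(p.round(4),s["opening"],s["grasp_force"],(s["tcp_rot"].T@np.r_[np.array([.63,-.171])-p[:2],0]*1000).round())
```

```text
[ 0.4508 -0.1277  0.0294] 0.13058675761145294 59.34794783592224 [ -55. -176.    0.]
```

Request:
{"op": "move_arm", "data": {
  "steps": [
    [0, 0, -20, 0, 0, 0],
    [0, 0, -40, 0, 0, 0],
    [0, 0, -40, 0, 0, 0],
    [-11, -35, 0, 0, 0, 0],
    [-11, -35, 0, 0, 0, 0],
    [-11, -35, 0, 0, 0, 0],
    [-11, -35, 0, 0, 0, 0],
    [-11, -36, 0, 0, 0, 0],
    [0, 0, 0, 0, 0, 0],
    [0, 0, 0, 0, 0, 0]
  ]
}}

```text
time_s: 11.15
position: [0.6285, -0.171, 0.1276]
tcp_rot: [[-0.516, -0.857, -0.002], [-0.857, 0.516, 0.0], [0.001, 0.002, -1.0]]
wrist_force: [-1.0, -0.2, -1.3]
opening: 0.126
grasp_force: 59.0
```

Run:
```python
from h import *
import cv2,pickle
s=manip.read_state();c=manip.get_calibration("wrist")
print(s["time_s"],s["position"].round(4),s["opening"])
pickle.dump((s,c),open("w4.pkl","wb"))
cv2.imwrite("pics/w4.png",manip.read_camera("wrist")[:,:,::-1])
```

```text
11.15 [ 0.6285 -0.171   0.1276] 0.1261491847929816
```

View pics/w4.png

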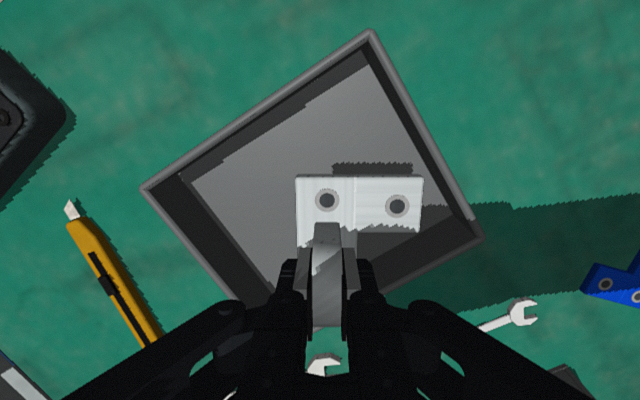

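Run:
```python
from h import *
import pickle
s,c=pickle.load(open("w4.pkl","rb"))
w=ray("w",[(142,188),(482,238),(372,29)],.05,c);m=w[:2].mean(0);print(w,m,np.linalg.norm(w[0]-w[2]),np.linalg.norm(w[1]-w[2]))
print((s["tcp_rot"].T@np.r_[m-s["position"][:2],0]*1000).round(1))
```

```text
[[ 0.7181418  -0.24759744]
 [ 0.54735317 -0.10413602]
 [ 0.54932461 -0.25244334]] [ 0.63274749 -0.17586673] 0.16888672536888222 0.14832042055087713
[ 2.  -6.2 -0. ]
```

Request:
{"op": "move_arm", "data": {
  "steps": [
    [2, -6, 20, 0, 0, 0],
    [0, 0, 30, 0, 0, 0],
    [0, 0, 20, 0, 0, 0],
    [0, 0, 12, 0, 0, 0],
    [0, 0, 8, 0, 0, 0],
    [0, 0, 4, 0, 0, 0],
    [0, 0, 0, 0, 0, 0],
    [0, 0, 0, 0, 0, 0]
  ]
}}

```text
time_s: 12.0
position: [0.6337, -0.176, 0.0352]
tcp_rot: [[-0.516, -0.857, 0.001], [-0.857, 0.516, -0.0], [-0.001, -0.001, -1.0]]
wrist_force: [0.9, 0.1, -1.2]
opening: 0.131
grasp_force: 59.1
```

Request:
{"op": "move_arm", "data": {
  "steps": [
    [0, 0, 0, 0, 0, 0],
    [0, 0, 0, 0, 0, 0],
    [0, 0, 0, 0, 0, 0],
    [0, 0, 0, 0, 0, 0],
    [0, 0, 0, 0, 0, 0],
    [0, 0, 0, 0, 0, 0]
  ],
  "gripper": 0.5
}}

```text
time_s: 12.6
position: [0.6331, -0.1759, 0.0343]
tcp_rot: [[-0.516, -0.857, 0.0], [-0.857, 0.516, -0.0], [-0.0, -0.0, -1.0]]
wrist_force: [1.2, 0.4, -0.1]
opening: 0.5
grasp_force: 0.0
```

Request:
{"op": "move_arm", "data": {
  "steps": [
    [0, 0, -20, 0, 0, 0],
    [0, 0, -40, 0, 0, 0],
    [0, 0, -45, 0, 0, 0],
    [0, 0, -45, 0, 0, 0],
    [0, 0, -40, 0, 0, 0],
    [0, 0, -30, 0, 0, 0],
    [0, 0, 0, 0, 0, 0],
    [0, 0, 0, 0, 0, 0]
  ]
}}

```text
time_s: 13.4
position: [0.6331, -0.176, 0.255]
tcp_rot: [[-0.516, -0.857, 0.001], [-0.857, 0.516, -0.0], [-0.0, -0.001, -1.0]]
wrist_force: [0.1, 0.3, -0.3]
opening: 0.5
grasp_force: 0.0
```

```bash
python3 - <<'E'
from h import *
import cv2
f=lambda n:manip.read_camera(n)[:,:,::-1]
cv2.imwrite("pics/e.png",np.vstack([cv2.resize(f("side")[120:370,250:450],(480,600))]))
cv2.imwrite("pics/e2.png",np.hstack([cv2.resize(f("side"),(400,300)),cv2.resize(f("wrist"),(400,300))]))
E
python3 -c "
import cv2,numpy as np
a=cv2.imread('pics/e.png');b=cv2.imread('pics/e2.png')[:,400:]
b=cv2.resize(b,(320,240));b=np.vstack([b,np.zeros((360,320,3),'u1')]);cv2.imwrite('pics/end.png',np.hstack([a,b]))"
```

```text
(no output)
```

View pics/end.png

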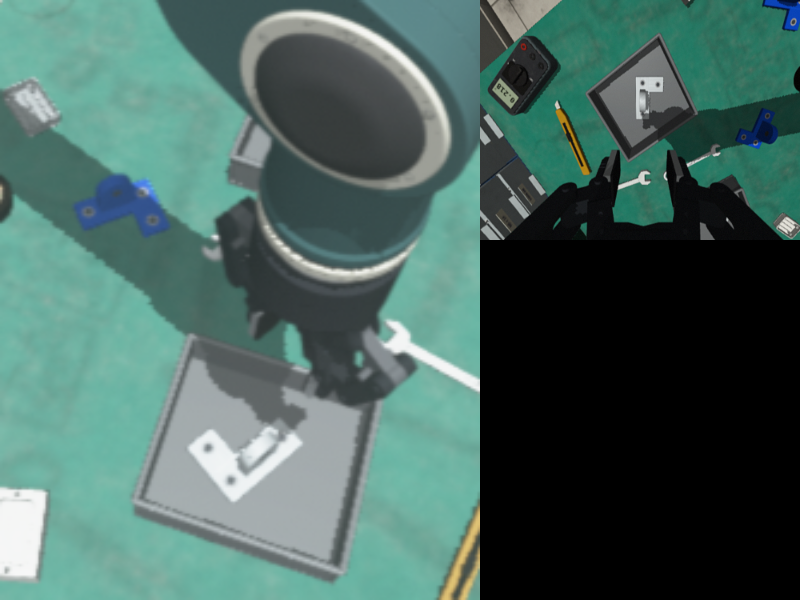

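The right bracket stands flat in the right bin: lug at about (262,450) in the side crop. The arm hides the left bin there, so I'll check it from the top camera.

Run:
```python
from h import *
import cv2
cv2.imwrite("pics/t2.png",cv2.resize(manip.read_camera("top")[70:190,210:450,::-1],(800,400),interpolation=cv2.INTER_CUBIC))
```

```text
(no output)
```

View pics/t2.png

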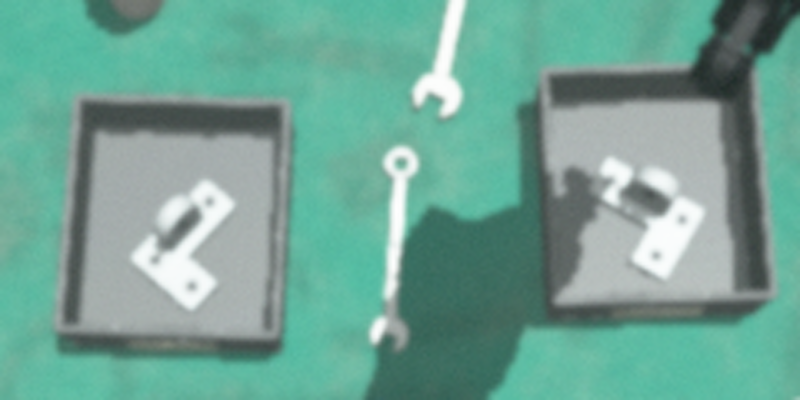

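Both brackets are flat in their own bins: the left one around (185,240), the right one around (655,215). The gripper is clear of both.

```bash
python3 -c "
from plant import manip
print(manip.job_done())"
```

```text
the job is handed in; nothing more can be done
None
```

The job is handed in at about 13.5 s of the 53 s allowed: the left-hand bracket stands flat in the left bin and the right-hand one in the right bin, both confirmed in the last top camera picture (no verdict came back).

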